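# Close up the gauge chest

## Task

The gauge chest on the inspection bench has been left open. With your fingertips only, push both of its drawers fully home and push its raised lid down until it is fully shut, in any order. Work gently, without slamming, squeezing or opening anything further, and leave the ring, V-block and can beside the chest where they stand.

Things in the scene. Friction and masses are not known exactly. Their poses are not given: they have to be found in the camera images.
- chest: grey steel gauge chest fixed to the bench: 160 (x, deep) x 280 (y, wide) mm, 90 mm high to its rim, 98 mm with the lid shut. Origin: centre of its underside; x points from the drawer fronts to the back, z up. Two drawers lie side by side under a shallow lidded tray. Shut drawer fronts are level with the chest's front face (chest x = -80 mm)
- drawer_left_opening (a joint): how far the left drawer (chest +y side) is pulled out along the chest's -x, m; 0 = fully home against its stop, at most 0.10. Starts between 0.03 and 0.08. It slides with about 2 N of friction and stays where it is left
- drawer_right_opening (a joint): the same for the right drawer (chest -y side)
- lid_opening (a joint): opening angle of the lid, rad; 0 = shut flat on the rim, at most 1.6. Starts between 0.7 and 1.1. Its stiff hinge keeps the lid wherever it is left: it does not fall; pressing near its free edge with about 2 to 4 N at right angles to it moves it
- lid: the lid: origin on the hinge line (see lid_hinge), on the lid's underside; with the lid shut its axes are those of the chest
- drawer_left: the left drawer: origin in its middle, 14 mm above the bench, 88 mm behind the outer face of its pull; axes as the chest's
- drawer_right: the right drawer, likewise
- drawer_left_front (a point): middle of the outer face of the left drawer's pull, a solid bar 100 mm wide (y), 24 mm high, 8 mm proud of the drawer front; 48 mm above the bench, at chest x = -88 mm when shut, y = +67 mm; axes as the chest's; moves with the drawer. The drawer front is 126 mm wide and spans 14 to 62 mm above the bench
- drawer_right_front (a point): the same on the right drawer, at chest y = -67 mm
- lid_edge (a point): middle of the lid's free edge, on its outer (upper) face. The lid is a plain plate, 160 mm from hinge to free edge, 280 mm wide, 8 mm thick. It moves with the lid; with the lid shut its axes are those of the chest, and they tilt with it
- lid_hinge (a point): middle of the lid's hinge line, which lies along the chest's y axis at the top of the back: chest x = +80 mm, 90 mm above the bench, level with the lid's underside when shut. The free edge is towards the robot; as the lid opens it rises and tilts back, away from the robot
- ring: loose brass ring lying flat, 90 mm across, 74 mm bore, 12 mm high, origin at the centre of its underside; leave it alone
- vblock: loose steel V-block, 50 x 60 mm, 55 mm high, origin at the centre of its underside; leave it alone
- can: loose upright can, 54 mm diameter, 150 mm high, origin at the centre of its underside; leave it alone

How it is judged:
By the outcome, as a careful person would: the job done as asked, in the order asked, and still so for the second after the job is handed in, with the robot touching nothing.
It also fails if it takes over 54 s, if anything falls off the work surface, if the arm or the gripper's body presses on something with over 40 N, if the wrist force passes 120 N, or if a joint passes its speed limit or range.

## Robot

A 7-joint arm with a two-finger parallel gripper is mounted at the origin on the work surface. World frame = base frame: x ahead of the robot, y to its left, z up, the work surface at z = 0. Lengths are in m, angles in rad, forces in N, time in s.
With the tool pointing down it reaches from about 0.4 to 0.85 m from the base axis. Payload 4.5 kg.
Tool frame: the origin (TCP) lies midway between the tips of the shut fingers; the grasp point (between the pads) lies behind it (r.grip_point_offset is the z of the grasp point in the tool frame, in m); z points along the fingers, y is the line along which they close (so a half turn about z gives the same grasp; the last joint's range is limited). The gripper opens to 88 mm and grips with 3 to 60 N. Pads are 18 mm wide; open, the fingers measure 123 mm over their backs; the gripper's body (75 mm by 187 mm) begins 45 mm behind the grasp point.
Start: joints at [1.242, 0.689, -0.195, 1.565, 0.157, 0.902, -0.215], TCP at [0.222, -0.584, 0.206] pointing down, gripper open.
Joint ranges: [-3.01, 3.01], [-0.46, 2.08], [-1.47, 1.51], [0.13, 2.56], [-1, 4.14], [0.04, 2.09], [-2.66, 2.66]. Speed limits (rad/s): [2.57, 2.57, 3.14, 3.14, 3.14, 3.14, 3.14].

## Interface

Orientations are given as a unit quaternion [x, y, z, w].
In Python, from plant import r, optics, workorder gives the robot as it stands.
- The arm moves only by the shell command python3 -m creep 'ROWS' [FORCE]. ROWS is JSON, a list of rows, each an object of numbers: "grip": the gripper command: -1 is shut, 1 is fully open, values between are in proportion; "tx", "ty", "tz": the shift along the tool's x, y, z in cm; "spin": the turn about the tool's z in degrees. In form: [{"grip": .., "tx": .., "ty": .., "tz": .., "spin": ..}, ...]. A call has 1 to 8 rows; each row shifts and turns the commanded pose from where the row before left it, along the tool's axes as they then stand; what a row does not reach is not made up. A row lasts 1/12 s, in which the tool goes at most 41.7 mm and 7.16 degrees, less where a joint would pass 70% of its speed; a pose out of reach is approached as far as the arm can. A call with a gripper value outside its range is refused whole. The fingers move at their own pace and stop on an object; FORCE is the grip in N (left out, the last holds). Time passes only in rows, so rows that do not move let the fingers close. It gives the time, the measured TCP pose, the force, the opening and the grip force at its end, in the units of the state.
- r.get_state(): the state, without advancing time (a new reading comes with each control period).
- optics.snapshot(name): name is "scene" or "top" or "wrist"; returns (picture, depth): 384x512x3 uint8, red, green, blue; 384x512 float32, m along the optical axis (not along the pixel's ray), 0 where there is no reading.
- optics.get_calibration(name): a dict with "fx", "fy", "cx", "cy" (pixels), "extrinsics" (4x4, takes a point from world to camera coordinates). Camera axes: x right, y down, z forward; pixel columns grow to the right and rows downward; lengths in m; the calibration is good to about 2 mm. A picture is of the moment at which its call begins: read the wrist's pose just before it. get_calibration takes no time and is no camera call; for the wrist camera it gives the pose at the moment of the call.
- workorder.finish_job(): hands the job in; it is judged then, once.
The state is a dict: "clock": time; "q": joint angles; "qd": joint speeds; "joint_torque": joint torques, N m; "tool_pos": TCP position; "eef_rot": TCP orientation; "contact_force": force on the tool from outside, world axes, zero at the start; "moment": the same for the moment, N m; "opening": opening from 0.0 (shut) to 1.0 (fully open); "finger_force": force on a finger pad.
Only numpy, scipy, OpenCV 4.12 (cv2) and the standard library are available. Lean on these libraries where they do the work, as an engineer would, in place of code of your own. Each camera call takes 0.05 s, during which the arm holds its last target. There are 200 camera calls.

## Working session

There is one attempt and no reset: what is moved stays moved. The work goes in short steps, Python scripts to look and compute and a shell command to move; the robot and the scene stay as the last step left them, time stands still between calls to the robot, and variables do not carry over. Pictures are saved under pics/ and viewed, at most 10 in all, crops included, and the job is handed in when it is done.

```bash
mkdir -p pics; ls; cat > h.py <<'E'
import numpy as np, cv2
from plant import r, optics, workorder
def snap(n, f=None):
    p,d=optics.snapshot(n); c=optics.get_calibration(n)
    if f: cv2.imwrite('pics/'+f, p[:,:,::-1])
    np.savez('/tmp/'+n, p=p,d=d,E=c['extrinsics'],k=[c['fx'],c['fy'],c['cx'],c['cy']])
    return p,d,c
def cloud(n):
    z=np.load('/tmp/'+n+'.npz'); d=z['d']; fx,fy,cx,cy=z['k']; E=z['E']
    v,u=np.mgrid[:384,:512]
    P=np.stack([(u-cx)/fx*d,(v-cy)/fy*d,d],-1)
    W=(P-E[:3,3])@E[:3,:3]; W[d==0]=np.nan
    return z['p'],W
E
python3 - <<'E'
from h import *
s=r.get_state(); print({k:np.round(v,3) for k,v in s.items()}, r.grip_point_offset)
a=snap('scene')[0]; b=snap('top')[0]
cv2.imwrite('pics/both.png', cv2.resize(np.hstack([a,b])[:,:,::-1],(800,300),interpolation=cv2.INTER_AREA))
for n in('scene','top'): print(optics.get_calibration(n))
E
```

```text
pics
{'clock': np.float64(0.0), 'q': array([ 1.242,  0.69 , -0.195,  1.566,  0.157,  0.903, -0.215]), 'qd': array([-0.001, -0.001,  0.001,  0.   , -0.001,  0.002,  0.001]), 'joint_torque': array([ 0.0000e+00, -5.2757e+01, -1.2660e+00, -1.5342e+01, -5.2000e-02,
        7.0000e-03,  0.0000e+00]), 'tool_pos': array([ 0.222, -0.584,  0.205]), 'eef_rot': array([ 0.984,  0.18 , -0.   , -0.001]), 'contact_force': array([-0.433,  0.617,  0.292]), 'moment': array([-0.048, -0.03 ,  0.   ]), 'finger_force': np.float64(0.0), 'opening': np.float64(1.005)} -0.0187
{'fx': 479.7460377723492, 'fy': 479.7460377723492, 'cx': 255.2412708191095, 'cy': 187.60876672352344, 'extrinsics': array([[-0.39284383,  0.91940522, -0.01917722,  0.2041594 ],
       [ 0.7010609 ,  0.28592348, -0.65326976, -0.39410025],
       [-0.59513641, -0.27007739, -0.75688233,  1.57840713],
       [ 0.        ,  0.        ,  0.        ,  1.        ]])}
{'fx': 374.18992474346817, 'fy': 374.18992474346817, 'cx': 253.63594204777627, 'cy': 190.47044759934334, 'extrinsics': array([[-0.01902541, -0.99980299,  0.00565891,  0.04090267],
       [-0.99117311,  0.01811786, -0.13133012,  0.59665786],
       [ 0.13120172, -0.00810757, -0.99132254,  0.82628585],
       [ 0.        ,  0.        ,  0.        ,  1.        ]])}
```

View pics/both.png

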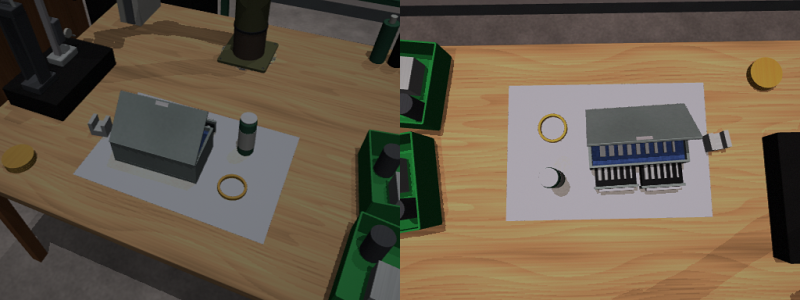

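The scene view (left) shows the chest from behind, with the lid raised. In the top view the chest is at about (640,150), with both drawers out toward the robot. The ring (553,128) and can (553,178) are on its left, and the V-block (717,141) is close on its right.

```bash
python3 - <<'E'
from h import *
p,W=cloud('top')
cv2.imwrite('pics/top.png', cv2.resize(p[90:260,150:450][:,:,::-1],(800,453),interpolation=cv2.INTER_CUBIC))
z=W[...,2]; 
for v in range(130,256,6): print(v,[tuple(np.round(W[v,u]*1000).astype(int)) if d else None for u in (275,295,320,345,362) for d in [np.isfinite(z[v,u])]])
E
```

```text
130 [(np.int64(752), np.int64(-26), np.int64(0)), (np.int64(751), np.int64(-75), np.int64(3)), (np.int64(750), np.int64(-138), np.int64(0)), (np.int64(748), np.int64(-199), np.int64(3)), (np.int64(749), np.int64(-242), np.int64(0))]
136 [(np.int64(737), np.int64(-26), np.int64(1)), (np.int64(736), np.int64(-75), np.int64(-1)), (np.int64(707), np.int64(-117), np.int64(101)), (np.int64(704), np.int64(-171), np.int64(107)), (np.int64(702), np.int64(-206), np.int64(111))]
142 [(np.int64(692), np.int64(-18), np.int64(111)), (np.int64(691), np.int64(-61), np.int64(113)), (np.int64(689), np.int64(-114), np.int64(117)), (np.int64(687), np.int64(-166), np.int64(123)), (np.int64(686), np.int64(-202), np.int64(123))]
148 [(np.int64(675), np.int64(-16), np.int64(128)), (np.int64(674), np.int64(-58), np.int64(130)), (np.int64(672), np.int64(-110), np.int64(134)), (np.int64(670), np.int64(-161), np.int64(137)), (np.int64(669), np.int64(-196), np.int64(141))]
154 [(np.int64(659), np.int64(-15), np.int64(143)), (np.int64(657), np.int64(-56), np.int64(148)), (np.int64(655), np.int64(-106), np.int64(1
[... 3213 characters left out ...]
 [(np.int64(487), np.int64(-15), np.int64(63)), (np.int64(486), np.int64(-59), np.int64(64)), (np.int64(485), np.int64(-115), np.int64(65)), (np.int64(484), np.int64(-171), np.int64(60)), (np.int64(484), np.int64(-226), np.int64(2))]
244 [(np.int64(474), np.int64(-15), np.int64(61)), (np.int64(472), np.int64(-66), np.int64(1)), (np.int64(471), np.int64(-126), np.int64(0)), (np.int64(470), np.int64(-185), np.int64(2)), (np.int64(469), np.int64(-225), np.int64(1))]
250 [(np.int64(459), np.int64(-18), np.int64(5)), (np.int64(458), np.int64(-66), np.int64(3)), (np.int64(457), np.int64(-125), np.int64(2)), (np.int64(456), np.int64(-184), np.int64(1)), (np.int64(455), np.int64(-224), np.int64(2))]
```

View pics/top.png

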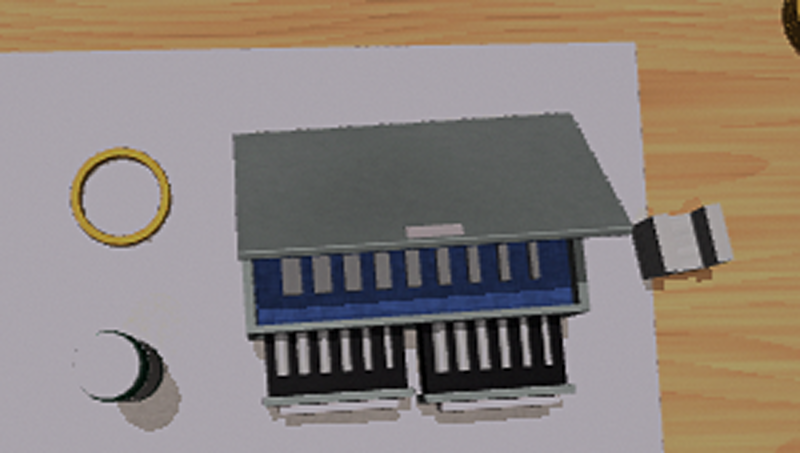

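The top crop shows the lid plate with its free edge at crop (240–630, 235–255). The drawer pulls are at (335,410) and (500,405), the can at (110,365), and the V-block just off the lid's right corner at (685,240). Next I'll fit the numbers.

```bash
python3 - <<'E'
from h import *
p,W=cloud('top')
# lid plane
P=W[140:178,270:362].reshape(-1,3); P=P[np.isfinite(P[:,2])&(P[:,2]>100)]
A=np.c_[P[:,:2],np.ones(len(P))]
for i in range(3):
    c=np.linalg.lstsq(A,P[:,2],rcond=None)[0]; e=P[:,2]-A@c; k=abs(e)<.006; P,A=P[k],A[k]
th=np.arctan(np.hypot(*c[:2])); g=-c[:2]/np.hypot(*c[:2]); yaw=np.arctan2(g[1],g[0])
print('theta',th,'yaw deg',np.degrees(yaw),'rms',e.std())
# hinge line: outer plane passes hinge + 8mm*normal
n=np.array([*g*np.sin(th),np.cos(th)]); 
d=n@np.array([0,0,c[2]])-0.008   # n.x=d underside
s_h=(d-n[2]*.09)/np.sin(th)      # chest-x coordinate (along g) of hinge
print('hinge s',s_h,'chest centre s',s_h-.08,'front',s_h-.16)
t=np.array([-g[1],g[0]])
S=W[...,:2]@g; T=W[...,:2]@t; Z=W[...,2]
lid=(abs(Z-(W[...,:2]@c[:2]+c[2]))<.006)&(Z>.1)&(T<.1)
print('lid T',np.nanpercentile(T[lid],[.5,99.5]),'S',np.nanpercentile(S[lid],[.5,99.5]),'zmax',np.nanpercentile(Z[lid],99.5))
rim=(Z>.08)&(Z<.1)&(S<s_h-.13)&(T<.1); print('rim',rim.sum(),np.nanpercentile(S[rim],[1,5,50]))
for nm,m in(('dr',(Z>.04)&(Z<.072)&(S<s_h-.16)),):
    for a in np.arange(-.22,.02,.01):
        q=m&(abs(T-a)<.005)&(T<.05)
        if q.sum()>3: print('T',round(a,2),'minS',np.round(np.nanpercentile(S[q],[0,4,8]),3), end='; ')
print()
for nm,m in(('can',(Z>.13)&(T>.05)),('tallobj',(Z>.03)&(T<-.23)&(S>.5)),('ring',(Z>.006)&(Z<.03)&(T>.03)&(S>.55)&(S<.8)&(T<.25))):
    print(nm,m.sum(),'S',np.nanpercentile(S[m],[2,50,98]).round(3),'T',np.nanpercentile(T[m],[2,50,98]).round(3),'z',np.nanmedian(Z[m]))
E
```

```text
theta 0.0 yaw deg nan rms nan
hinge s nan chest centre s nan front nan
lid T nan S nan zmax nan
rim 0 nan

can 0 S nan T nan z nan
tallobj 0 S nan T nan z nan
ring 0 S nan T nan z nan<stdin>:8: RuntimeWarning: invalid value encountered in divide
  ret = _var(a, axis=axis, dtype=dtype, out=out, ddof=ddof,
  arrmean = um.true_divide(arrmean, div, out=arrmean,
  ret = ret.dtype.type(ret / rcount)
  return np.nanmean(a, axis, out=out, keepdims=keepdims)
  return np.nanmean(a, axis, out=out, keepdims=keepdims)
```

```bash
cat > fit.py <<'E'
from h import *
p,W=cloud('top')
P=W[142:176,275:360].reshape(-1,3); P=P[np.isfinite(P[:,2])]; P=P[P[:,2]>.1]; print(len(P))
A=np.c_[P[:,:2],np.ones(len(P))]; k=np.ones(len(P),bool)
for i in range(4):
    c=np.linalg.lstsq(A[k],P[k,2],rcond=None)[0]; e=P[:,2]-A@c; k=abs(e)<2.5*np.median(abs(e))
th=np.arctan(np.hypot(*c[:2])); g=-c[:2]/np.hypot(*c[:2]); yaw=np.arctan2(g[1],g[0])
print('theta',th,'yaw deg',np.degrees(yaw),'rms',e[k].std())
n=np.array([*g*np.sin(th),np.cos(th)]); d=n[2]*c[2]-0.008
s_h=(d-n[2]*.09)/np.sin(th)
print('hinge s',s_h,'chest centre s',s_h-.08,'front',s_h-.16)
t=np.array([-g[1],g[0]])
S=W[...,:2]@g; T=W[...,:2]@t; Z=W[...,2]
pc=lambda a,q: np.round(np.percentile(a,q),3) if len(a) else None
lid=(abs(Z-(W[...,:2]@c[:2]+c[2]))<.006)&(Z>.1)&(T<.06)&(S<.8)
print('lid T',pc(T[lid],[.5,99.5]),'S',pc(S[lid],[.5,99.5]),'zmax',pc(Z[lid],99.5))
rim=(Z>.08)&(Z<.1)&(S<s_h-.13)&(T<.04)&(S>.4); print('rim',rim.sum(),pc(S[rim],[1,5,50]))
m=(Z>.04)&(Z<.072)&(S<s_h-.16)&(S>.4)
for a in np.arange(-.24,.03,.01):
    q=m&(abs(T-a)<.005)
    if q.sum()>3: print('T',round(a,2),np.sort(S[q])[[0,2,4]].round(3), end='; ')
print()
for nm,m in(('can',(Z>.13)&(Z<.18)&(T>.04)&(T<.3)),('vb',(Z>.03)&(Z<.09)&(T<-.24)&(T>-.4)&(S>.5)&(S<.8)),('ring',(Z>.006)&(Z<.03)&(T>.03)&(S>.55)&(S<.8)&(T<.25))):
    print(nm,m.sum(),'S',pc(S[m],[2,50,98]),'T',pc(T[m],[2,50,98]))
E
python3 fit.py
```

```text
2876
theta 0.7571375040332464 yaw deg 2.789052913434865 rms 0.000810951109356018
hinge s 0.7008709876998445 chest centre s 0.6208709876998445 front 0.5408709876998444
lid T [-0.247  0.029] S [0.586 0.702] zmax 0.207
rim 1913 [0.403 0.414 0.523]
T -0.24 [0.475 0.477 0.479]; T -0.23 [0.467 0.475 0.475]; T -0.22 [0.467 0.467 0.469]; T -0.21 [0.467 0.468 0.47 ]; T -0.2 [0.466 0.468 0.468]; T -0.19 [0.467 0.467 0.469]; T -0.18 [0.467 0.468 0.468]; T -0.17 [0.468 0.468 0.47 ]; T -0.16 [0.466 0.467 0.467]; T -0.15 [0.467 0.467 0.469]; T -0.14 [0.468 0.468 0.468]; T -0.13 [0.466 0.467 0.469]; T -0.12 [0.476 0.476 0.476]; T -0.11 [0.476 0.479 0.481]; T -0.1 [0.482 0.482 0.484]; T -0.09 [0.474 0.474 0.476]; T -0.08 [0.474 0.474 0.476]; T -0.07 [0.473 0.473 0.475]; T -0.06 [0.473 0.473 0.474]; T -0.05 [0.474 0.474 0.474]; T -0.04 [0.473 0.473 0.475]; T -0.03 [0.473 0.473 0.475]; T -0.02 [0.474 0.474 0.474]; T -0.01 [0.473 0.474 0.475]; T 0.0 [0.473 0.473 0.473]; T 0.01 [0.474 0.478 0.481]; T 0.02 [0.481 0.483 0.485]; 
can 570 S [0.495 0.519 0.543] T [0.11  0.132 0.157]
vb 582 S [0.549 0.594 0.624] T [-0.385 -0.335 -0.241]
ring 383 S [0.634 0.677 0.72 ] T [0.094 0.137 0.181]
```

```bash
python3 -m creep '[{"grip":-1,"tx":0,"ty":0,"tz":-1,"spin":4.5},{"grip":-1,"tx":0,"ty":0,"tz":-2,"spin":4.5},{"grip":-1,"tx":0,"ty":0,"tz":-2,"spin":4.5},{"grip":-1,"tx":0,"ty":0,"tz":-1,"spin":4.4},{"grip":-1,"tx":1,"ty":-1.2,"tz":0,"spin":0},{"grip":-1,"tx":2,"ty":-2.4,"tz":0,"spin":0},{"grip":-1,"tx":2,"ty":-2.4,"tz":0,"spin":0},{"grip":-1,"tx":2,"ty":-2.4,"tz":0,"spin":0}]'
```

```text
clock: 0.77
tool_pos: [0.2877, -0.4957, 0.2652]
eef_rot: [1.0, 0.025, -0.0, -0.0]
contact_force: [0.9, -0.1, 0.5]
opening: 0.421
finger_force: 0.0
```

```bash
python3 -m creep '[{"grip":-1,"tx":2.2,"ty":-2.6,"tz":0,"spin":0},{"grip":-1,"tx":2.2,"ty":-2.6,"tz":0,"spin":0},{"grip":-1,"tx":2.2,"ty":-2.6,"tz":0,"spin":0},{"grip":-1,"tx":2.2,"ty":-2.6,"tz":0,"spin":0},{"grip":-1,"tx":2.2,"ty":-2.6,"tz":0,"spin":0},{"grip":-1,"tx":2.2,"ty":-2.6,"tz":0,"spin":0},{"grip":-1,"tx":2.2,"ty":-2.6,"tz":0,"spin":0},{"grip":-1,"tx":2.2,"ty":-2.6,"tz":0,"spin":0}]' && python3 -m creep '[{"grip":-1,"tx":2.2,"ty":-2.6,"tz":0,"spin":0},{"grip":-1,"tx":2.2,"ty":-2.6,"tz":0,"spin":0},{"grip":-1,"tx":2.2,"ty":-2.6,"tz":0,"spin":0},{"grip":-1,"tx":2.2,"ty":-2.6,"tz":0,"spin":0},{"grip":-1,"tx":2.2,"ty":-2.6,"tz":0,"spin":0},{"grip":-1,"tx":2.2,"ty":-2.6,"tz":0,"spin":0},{"grip":-1,"tx":2,"ty":-2,"tz":0,"spin":0},{"grip":-1,"tx":1.5,"ty":-1.5,"tz":0,"spin":0}]'; python3 -m creep '[{"grip":-1,"tx":0,"ty":0,"tz":0,"spin":0},{"grip":-1,"tx":0,"ty":0,"tz":0,"spin":0}]'; python3 - <<'E'
from h import *
a=snap('wrist')[0];b=snap('top')[0]
x=r.get_state()['tool_pos'];y=np.radians(2.8);print('S',x[0]*np.cos(y)+x[1]*np.sin(y),'T',-x[0]*np.sin(y)+x[1]*np.cos(y))
cv2.imwrite('pics/w1.png', cv2.resize(np.hstack([a,b])[:,:,::-1],(800,300),interpolation=cv2.INTER_AREA))
E
```

```text
clock: 1.43
tool_pos: [0.4533, -0.2787, 0.2654]
eef_rot: [1.0, 0.025, -0.0, -0.0]
contact_force: [-0.3, 0.2, 0.1]
opening: 0.007
finger_force: 0.0
clock: 2.1
tool_pos: [0.6112, -0.0776, 0.2651]
eef_rot: [1.0, 0.027, -0.0, -0.001]
contact_force: [-0.0, 0.6, -0.6]
opening: 0.005
finger_force: 0.0
clock: 2.27
tool_pos: [0.61, -0.0798, 0.2649]
eef_rot: [1.0, 0.027, -0.001, -0.0]
contact_force: [-0.4, -0.7, -0.4]
opening: 0.005
finger_force: 0.0
S 0.6042240502276017 T -0.11223818360487912
```

View pics/w1.png

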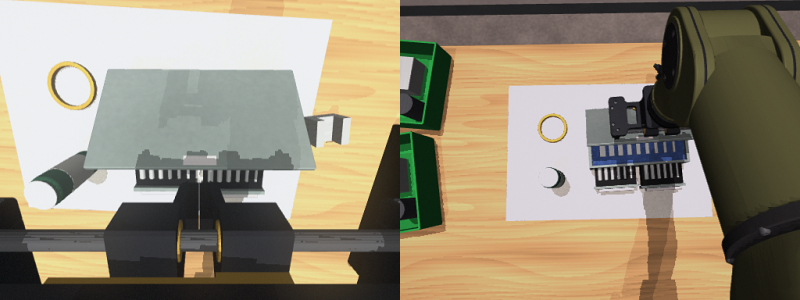

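The wrist view shows the shut fingertips at (200,180), centred in y on the lid edge label at (200,160). I'll check the lid edge's S with the wrist depth before descending.

```bash
python3 - <<'E'
from h import *
p,W=cloud('wrist'); y=np.radians(2.8); g=np.array([np.cos(y),np.sin(y)])
S=W[...,:2]@g; T=W[...,:2]@[-g[1],g[0]]; Z=W[...,2]
m=(Z>.1)&(Z<.225)&(S>.56)&(S<.75)&(T>-.26)&(T<.05)
print(m.sum())
for a in(-.22,-.18,-.15,-.07,-.03,0):
    q=m&(abs(T-a)<.006); i=np.argsort(S[q])[:3]; print(a,S[q][i].round(4),Z[q][i].round(4))
A=np.c_[S[m],np.ones(m.sum())]; print(np.linalg.lstsq(A,Z[m],rcond=None)[0])
E
```

```text
33464
-0.22 [0.5827 0.5828 0.5828] [0.2007 0.2009 0.2011]
-0.18 [0.5823 0.5825 0.5825] [0.1997 0.2002 0.2002]
-0.15 [0.5824 0.5825 0.5826] [0.2001 0.2003 0.2004]
-0.07 [0.584  0.5841 0.5841] [0.2015 0.2016 0.2017]
-0.03 [0.584 0.584 0.584] [0.2013 0.2013 0.2015]
0 [0.5834 0.5835 0.5835] [0.2    0.2002 0.2003]
[-0.9380708   0.75501243]
```

```bash
python3 -m creep '[{"grip":-1,"tx":0,"ty":0,"tz":1,"spin":0},{"grip":-1,"tx":0,"ty":0,"tz":1.5,"spin":0},{"grip":-1,"tx":0,"ty":0,"tz":1.5,"spin":0},{"grip":-1,"tx":0,"ty":0,"tz":1,"spin":0},{"grip":-1,"tx":0,"ty":0,"tz":0.5,"spin":0},{"grip":-1,"tx":0,"ty":0,"tz":0.3,"spin":0},{"grip":-1,"tx":0,"ty":0,"tz":0.3,"spin":0},{"grip":-1,"tx":0,"ty":0,"tz":0.3,"spin":0}]'; python3 -m creep '[{"grip":-1,"tx":0,"ty":0,"tz":0.2,"spin":0},{"grip":-1,"tx":0,"ty":0,"tz":0.2,"spin":0},{"grip":-1,"tx":-0.1,"ty":0,"tz":0.2,"spin":0},{"grip":-1,"tx":-0.1,"ty":0,"tz":0.2,"spin":0}]'
```

```text
clock: 3.03
tool_pos: [0.6104, -0.0813, 0.2019]
eef_rot: [1.0, 0.025, 0.001, 0.0]
contact_force: [0.1, 0.2, 0.8]
opening: 0.005
finger_force: 0.0
clock: 3.37
tool_pos: [0.6081, -0.0812, 0.1937]
eef_rot: [1.0, 0.025, 0.0, 0.0]
contact_force: [-0.2, -0.0, 0.5]
opening: 0.005
finger_force: 0.0
```

```bash
python3 -m creep '[{"grip":-1,"tx":-0.1,"ty":0,"tz":0.2,"spin":0},{"grip":-1,"tx":-0.1,"ty":0,"tz":0.2,"spin":0},{"grip":-1,"tx":-0.15,"ty":0,"tz":0.2,"spin":0},{"grip":-1,"tx":-0.15,"ty":0,"tz":0.2,"spin":0},{"grip":-1,"tx":-0.15,"ty":0,"tz":0.2,"spin":0},{"grip":-1,"tx":-0.15,"ty":0,"tz":0.2,"spin":0}]'
```

```text
clock: 3.87
tool_pos: [0.5998, -0.0817, 0.1814]
eef_rot: [1.0, 0.025, 0.0, 0.0]
contact_force: [-0.0, 0.7, -0.2]
opening: 0.005
finger_force: 0.0
```

```bash
python3 - <<'E'
from h import *
a,d,c=snap('wrist');b=snap('top')[0]
cv2.imwrite('pics/w2.png', cv2.resize(np.hstack([a,b])[:,:,::-1],(800,300),interpolation=cv2.INTER_AREA))
p,W=cloud('wrist'); y=np.radians(2.8); g=np.array([np.cos(y),np.sin(y)])
S=W[...,:2]@g; T=W[...,:2]@[-g[1],g[0]]; Z=W[...,2]
for a in(-.22,0):
    q=(abs(T-a)<.004)&(Z>.1)&(Z<.25)&(S>.52)&(S<.75); i=np.argsort(S[q]); print(a,S[q][i][:2].round(4),Z[q][i][:2].round(4),np.polyfit(S[q],Z[q],1))
s=r.get_state(); print(s['contact_force'],s['tool_pos'])
E
```

```text
-0.22 [0.5821 0.5823] [0.199  0.1993] [-0.93833215  0.75464422]
0 [0.5834 0.5834] [0.1999 0.2   ] [-0.93993757  0.75578498]
[-0.09134737  0.46244995 -0.42357225] [ 0.59939781 -0.08167538  0.18124719]
```

View pics/w2.png

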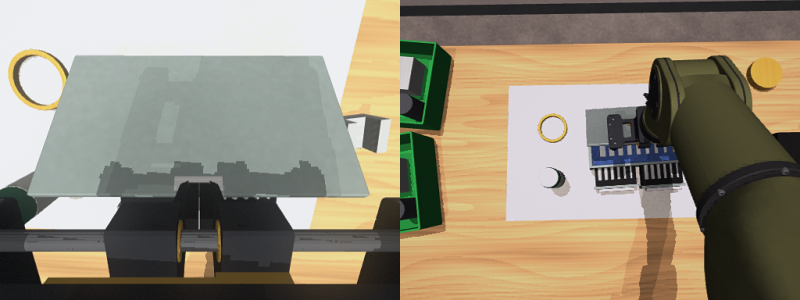

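The lid hasn't moved, and the tips at (200,185) still appear in front of the lid's edge label. I'll measure where the fingertips really are in both clouds.

```bash
python3 - <<'E'
from h import *
y=np.radians(2.8); g=np.array([np.cos(y),np.sin(y)])
p,W=cloud('wrist'); S=W[...,:2]@g; T=W[...,:2]@[-g[1],g[0]]; Z=W[...,2]
for v in range(212,300,5): print(v,[(round(float(S[v,u]),3),round(float(T[v,u]),3),round(float(Z[v,u]),3)) for u in(244,248,262,266)])
z=np.load('/tmp/wrist.npz'); E=z['E']; R=E[:3,:3]; print('cam pos',-R.T@E[:3,3]); 
s=r.get_state()['tool_pos']; q=R@s+E[:3,3]; k=z['k']; print('TCP px',k[0]*q[0]/q[2]+k[2],k[1]*q[1]/q[2]+k[3],q)
p,W=cloud('top'); S=W[...,:2]@g; Z=W[...,2]
cv2.imwrite('pics/t2.png', cv2.resize(p[120:240,220:400][:,:,::-1],(800,533),interpolation=cv2.INTER_CUBIC))
E
```

```text
212 [(0.606, -0.105, 0.188), (0.606, -0.107, 0.187), (0.606, -0.117, 0.188), (0.605, -0.119, 0.187)]
217 [(0.603, -0.105, 0.19), (0.603, -0.107, 0.189), (0.603, -0.117, 0.191), (0.603, -0.119, 0.19)]
222 [(0.6, -0.105, 0.191), (0.6, -0.107, 0.192), (0.6, -0.117, 0.192), (0.601, -0.119, 0.193)]
227 [(0.598, -0.105, 0.194), (0.598, -0.107, 0.194), (0.598, -0.117, 0.195), (0.598, -0.119, 0.195)]
232 [(0.596, -0.105, 0.197), (0.596, -0.107, 0.197), (0.595, -0.117, 0.197), (0.596, -0.119, 0.197)]
237 [(0.603, -0.106, 0.218), (0.603, -0.108, 0.218), (0.602, -0.116, 0.218), (0.603, -0.118, 0.218)]
242 [(0.603, -0.106, 0.224), (0.603, -0.108, 0.224), (0.602, -0.116, 0.224), (0.603, -0.118, 0.225)]
247 [(0.602, -0.106, 0.229), (0.603, -0.108, 0.231), (0.602, -0.116, 0.229), (0.603, -0.118, 0.23)]
252 [(0.603, -0.106, 0.235), (0.602, -0.108, 0.234), (0.602, -0.115, 0.234), (0.603, -0.117, 0.235)]
257 [(0.603, -0.106, 0.24), (0.602, -0.108, 0.24), (0.603, -0.115, 0.24), (0.603, -0.117, 0.241)]
262 [(0.603, -0.107, 0.245), (0.602, -0.108, 0.243), (0.602, -0.115, 0.244), (0.602, -0.117, 0.244)]
267 [(0.602, -0.107, 0.248), (0.603, -0.109, 0.248), (0.603, -0.115, 0.249), (0.602, -0.117, 0.248)]
272 [(0.602, -0.107, 0.252), (0.603, -0.109, 0.253), (0.603, -0.115, 0.253), (0.602, -0.117, 0.252)]
277 [(0.602, -0.107, 0.256), (0.602, -0.109, 0.256), (0.603, -0.115, 0.256), (0.602, -0.117, 0.256)]
282 [(0.601, -0.107, 0.258), (0.601, -0.109, 0.258), (0.602, -0.115, 0.259), (0.602, -0.116, 0.259)]
287 [(0.599, -0.107, 0.258), (0.599, -0.109, 0.259), (0.599, -0.115, 0.258), (0.598, -0.117, 0.257)]
292 [(0.596, -0.107, 0.258), (0.596, -0.109, 0.258), (0.597, -0.115, 0.259), (0.596, -0.117, 0.258)]
297 [(0.62, -0.108, 0.292), (0.62, -0.11, 0.292), (0.621, -0.114, 0.292), (0.62, -0.115, 0.292)]
cam pos [ 0.67808912 -0.07838431  0.359248  ]
TCP px 253.33158958076945 223.30140587129867 [-0.00078287  0.02002477  0.19361259]
```

View pics/t2.png

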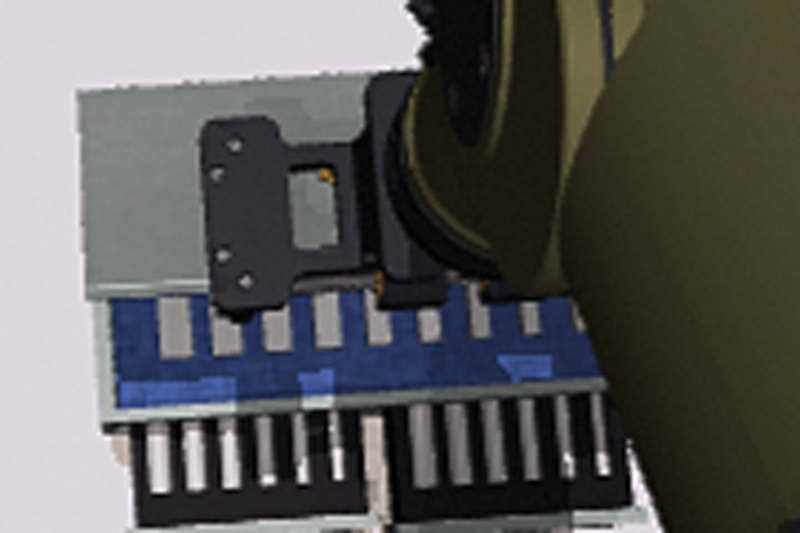

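```bash
python3 - <<'E'
from h import *
a,d,c=snap('scene')
p,W=cloud('scene'); y=np.radians(2.8); g=np.array([np.cos(y),np.sin(y)])
S=W[...,:2]@g; T=W[...,:2]@[-g[1],g[0]]; Z=W[...,2]
h=Z-(.755-.938*S)
m=(abs(T+.112)<.03)&(S>.57)&(S<.625)&(h>.012)&(Z<.27)
v,u=np.nonzero(m); i=np.argsort(Z[m]); print(len(i)); print(np.c_[u,v][i][:12].tolist()); print(np.c_[S[m],T[m],Z[m]][i][:12].round(3).tolist())
x=r.get_state()['tool_pos']; E=c['extrinsics']; q=E[:3,:3]@x+E[:3,3]; U,V=c['fx']*q[0]/q[2]+c['cx'],c['fy']*q[1]/q[2]+c['cy'];print('TCP px',U,V)
U,V=int(U),int(V)
cv2.imwrite('pics/s2.png', cv2.resize(a[V-60:V+60,U-80:U+80][:,:,::-1],(800,600),interpolation=cv2.INTER_CUBIC))
E
```

```text
252
[[204, 129], [205, 129], [206, 129], [207, 130], [202, 128], [203, 129], [207, 129], [203, 128], [200, 128], [204, 128], [208, 130], [201, 128]]
[[0.602, -0.113, 0.213], [0.603, -0.11, 0.215], [0.603, -0.107, 0.216], [0.606, -0.104, 0.216], [0.604, -0.117, 0.216], [0.607, -0.113, 0.217], [0.604, -0.105, 0.217], [0.604, -0.114, 0.218], [0.607, -0.12, 0.218], [0.604, -0.112, 0.218], [0.607, -0.1, 0.218], [0.607, -0.118, 0.219]]
TCP px 207.53217393632198 137.5115880416709
```

View pics/s2.png

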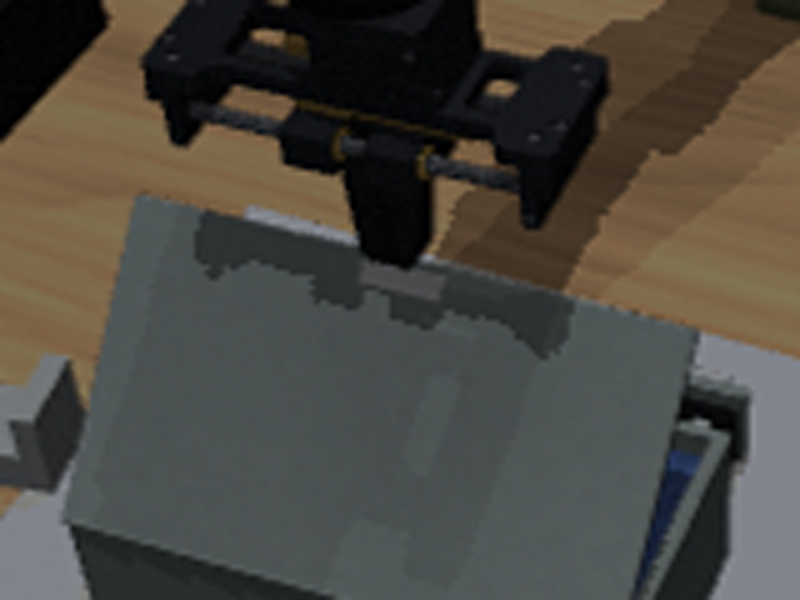

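The scene crop shows the fingertips at about (400,262), roughly 20 mm above the lid. All the cameras put the tip at z≈0.214, while the reported TCP z is 0.181. I'll trust the cameras, and measure how far the gripper body sits above the tip.

```bash
python3 - <<'E'
from h import *
y=np.radians(2.8); g=np.array([np.cos(y),np.sin(y)])
for n in('scene','wrist'):
    p,W=cloud(n)
    S=W[...,:2]@g; T=W[...,:2]@[-g[1],g[0]]; Z=W[...,2]; h=Z-(.755-.938*S)
    for t in np.arange(-.22,0.0,.01):
        q=(abs(T-t)<.005)&(S>.53)&(S<.68)&(h>.014)&(Z<.40)&(Z>.208)
        if q.sum()>3: i=np.argsort(Z[q])[:2]; print(n,round(t+.112,3),'Zmin',Z[q][i].round(3),'S there',S[q][i].round(3), 'S range', S[q].min().round(3),S[q].max().round(3))
E
```

```text
scene -0.088 Zmin [0.302 0.306] S there [0.629 0.631] S range 0.565 0.632
scene -0.078 Zmin [0.279 0.279] S there [0.627 0.614] S range 0.561 0.633
scene -0.068 Zmin [0.291 0.291] S there [0.576 0.576] S range 0.563 0.632
scene -0.058 Zmin [0.291 0.291] S there [0.576 0.62 ] S range 0.571 0.627
scene -0.048 Zmin [0.291 0.291] S there [0.575 0.576] S range 0.574 0.623
scene -0.038 Zmin [0.292 0.294] S there [0.622 0.578] S range 0.574 0.624
scene -0.028 Zmin [0.284 0.287] S there [0.627 0.631] S range 0.604 0.632
scene -0.018 Zmin [0.243 0.253] S there [0.604 0.606] S range 0.604 0.633
scene -0.008 Zmin [0.216 0.218] S there [0.604 0.607] S range 0.586 0.633
scene 0.002 Zmin [0.213 0.215] S there [0.602 0.603] S range 0.598 0.634
scene 0.012 Zmin [0.216 0.217] S there [0.606 0.604] S range 0.587 0.634
scene 0.022 Zmin [0.222 0.228] S there [0.603 0.607] S range 0.589 0.633
scene 0.032 Zmin [0.276 0.276] S there [0.607 0.584] S range 0.561 0.632
scene 0.042 Zmin [0.291 0.292] S there [0.621 0.62 ] S range 0.563 0.631
scene 0.052 Zmin [0.29  0.291] S there [0.619 0.621] S range 0.57 0.6
[... 839 characters left out ...]
213] S there [0.602 0.603] S range 0.582 0.629
wrist 0.002 Zmin [0.212 0.212] S there [0.602 0.602] S range 0.588 0.621
wrist 0.012 Zmin [0.212 0.212] S there [0.602 0.602] S range 0.582 0.628
wrist 0.022 Zmin [0.282 0.282] S there [0.627 0.627] S range 0.608 0.629
wrist 0.032 Zmin [0.282 0.282] S there [0.627 0.627] S range 0.608 0.629
wrist 0.042 Zmin [0.288 0.289] S there [0.619 0.619] S range 0.61 0.622
wrist 0.052 Zmin [0.288 0.289] S there [0.619 0.619] S range 0.61 0.621
wrist 0.062 Zmin [0.289 0.289] S there [0.619 0.619] S range 0.613 0.621
wrist 0.072 Zmin [0.279 0.28 ] S there [0.613 0.584] S range 0.584 0.628
wrist 0.082 Zmin [0.277 0.277] S there [0.615 0.621] S range 0.58 0.628
```

The gripper body is 65 mm above the tip, as specified, so the tool reading is simply about 31 mm low in z: true tip z ≈ tool z + 0.031. I'll shift back 10 mm in S and press on.

```bash
python3 -m creep '[{"grip":-1,"tx":0.4,"ty":0,"tz":0,"spin":0},{"grip":-1,"tx":0.6,"ty":0,"tz":0,"spin":0},{"grip":-1,"tx":0,"ty":0,"tz":0.4,"spin":0},{"grip":-1,"tx":0,"ty":0,"tz":0.3,"spin":0},{"grip":-1,"tx":0,"ty":0,"tz":0.2,"spin":0},{"grip":-1,"tx":0,"ty":0,"tz":0.2,"spin":0},{"grip":-1,"tx":0,"ty":0,"tz":0.2,"spin":0},{"grip":-1,"tx":0,"ty":0,"tz":0.2,"spin":0}]'; python3 -m creep '[{"grip":-1,"tx":-0.1,"ty":0,"tz":0.2,"spin":0},{"grip":-1,"tx":-0.2,"ty":0,"tz":0.2,"spin":0}]'
```

```text
clock: 4.68
tool_pos: [0.6099, -0.0812, 0.1664]
eef_rot: [1.0, 0.025, -0.0, 0.0]
contact_force: [-0.2, 0.2, 2.5]
opening: 0.006
finger_force: 0.9
clock: 4.85
tool_pos: [0.6079, -0.0812, 0.1631]
eef_rot: [1.0, 0.025, 0.001, 0.0]
contact_force: [1.2, 0.5, 2.7]
opening: 0.007
finger_force: 1.4
```

```bash
python3 -m creep '[{"grip":-1,"tx":-0.17,"ty":0,"tz":0.21,"spin":0},{"grip":-1,"tx":-0.17,"ty":0,"tz":0.21,"spin":0},{"grip":-1,"tx":-0.17,"ty":0,"tz":0.21,"spin":0},{"grip":-1,"tx":-0.17,"ty":0,"tz":0.21,"spin":0},{"grip":-1,"tx":-0.17,"ty":0,"tz":0.21,"spin":0},{"grip":-1,"tx":-0.17,"ty":0,"tz":0.21,"spin":0},{"grip":-1,"tx":-0.17,"ty":0,"tz":0.21,"spin":0},{"grip":-1,"tx":-0.16,"ty":0,"tz":0.22,"spin":0}]'; python3 -m creep '[{"grip":-1,"tx":-0.15,"ty":0,"tz":0.24,"spin":0},{"grip":-1,"tx":-0.15,"ty":0,"tz":0.24,"spin":0},{"grip":-1,"tx":-0.15,"ty":0,"tz":0.24,"spin":0},{"grip":-1,"tx":-0.15,"ty":0,"tz":0.24,"spin":0},{"grip":-1,"tx":-0.15,"ty":0,"tz":0.24,"spin":0},{"grip":-1,"tx":-0.15,"ty":0,"tz":0.24,"spin":0},{"grip":-1,"tx":-0.14,"ty":0,"tz":0.24,"spin":0},{"grip":-1,"tx":-0.14,"ty":0,"tz":0.24,"spin":0}]'; python3 -m creep '[{"grip":-1,"tx":-0.12,"ty":0,"tz":0.25,"spin":0},{"grip":-1,"tx":-0.12,"ty":0,"tz":0.25,"spin":0},{"grip":-1,"tx":-0.12,"ty":0,"tz":0.25,"spin":0},{"grip":-1,"tx":-0.12,"ty":0,"tz":0.25,"spin":0},{"grip":-1,"tx":-0.11,"ty":0,"tz":0.25,"spin":0},{"grip":-1,"tx":-0.11,"ty":0,"tz":0.25,"spin":0},{"grip":-1,"tx":-0.1,"ty":0,"tz":0.25,"spin":0},{"grip":-1,"tx":-0.1,"ty":0,"tz":0.25,"spin":0}]'
```

```text
clock: 5.52
tool_pos: [0.5931, -0.082, 0.1454]
eef_rot: [1.0, 0.025, -0.0, 0.0]
contact_force: [-0.7, -0.2, 3.4]
opening: 0.008
finger_force: 1.4
clock: 6.18
tool_pos: [0.5818, -0.0826, 0.1263]
eef_rot: [1.0, 0.025, 0.0, 0.0]
contact_force: [0.8, -0.8, 2.8]
opening: 0.004
finger_force: 1.3
clock: 6.85
tool_pos: [0.573, -0.083, 0.1064]
eef_rot: [1.0, 0.025, 0.0, 0.0]
contact_force: [1.0, 0.1, 1.9]
opening: 0.005
finger_force: 1.2
```

```bash
python3 -m creep '[{"grip":-1,"tx":-0.07,"ty":0,"tz":0.25,"spin":0},{"grip":-1,"tx":-0.07,"ty":0,"tz":0.25,"spin":0},{"grip":-1,"tx":-0.07,"ty":0,"tz":0.25,"spin":0},{"grip":-1,"tx":-0.06,"ty":0,"tz":0.25,"spin":0},{"grip":-1,"tx":-0.06,"ty":0,"tz":0.25,"spin":0},{"grip":-1,"tx":-0.05,"ty":0,"tz":0.25,"spin":0},{"grip":-1,"tx":-0.05,"ty":0,"tz":0.25,"spin":0},{"grip":-1,"tx":-0.05,"ty":0,"tz":0.25,"spin":0}]'; python3 -m creep '[{"grip":-1,"tx":-0.03,"ty":0,"tz":0.2,"spin":0},{"grip":-1,"tx":-0.03,"ty":0,"tz":0.2,"spin":0},{"grip":-1,"tx":-0.03,"ty":0,"tz":0.2,"spin":0},{"grip":-1,"tx":-0.03,"ty":0,"tz":0.2,"spin":0},{"grip":-1,"tx":0,"ty":0,"tz":0.2,"spin":0},{"grip":-1,"tx":0,"ty":0,"tz":0.15,"spin":0},{"grip":-1,"tx":0,"ty":0,"tz":0.15,"spin":0}]'
```

```text
clock: 7.52
tool_pos: [0.5675, -0.0832, 0.0862]
eef_rot: [1.0, 0.025, -0.0, 0.0]
contact_force: [-0.1, 0.8, 2.0]
opening: 0.006
finger_force: 1.2
clock: 8.1
tool_pos: [0.5659, -0.0834, 0.0732]
eef_rot: [1.0, 0.025, -0.001, 0.0]
contact_force: [-2.4, 0.0, 3.1]
opening: 0.007
finger_force: 1.3
```

```bash
python3 -m creep '[{"grip":-1,"tx":0,"ty":0,"tz":0.1,"spin":0},{"grip":-1,"tx":0,"ty":0,"tz":0.1,"spin":0},{"grip":-1,"tx":0,"ty":0,"tz":0.1,"spin":0}]';python3 -m creep '[{"grip":-1,"tx":0,"ty":0,"tz":0.1,"spin":0},{"grip":-1,"tx":0,"ty":0,"tz":0,"spin":0}]'
```

```text
clock: 8.35
tool_pos: [0.5665, -0.0834, 0.0704]
eef_rot: [1.0, 0.025, -0.0, 0.0]
contact_force: [-1.8, 0.4, 1.5]
opening: 0.005
finger_force: 1.3
clock: 8.52
tool_pos: [0.5668, -0.0834, 0.0693]
eef_rot: [1.0, 0.025, 0.0, 0.0]
contact_force: [-0.1, -0.5, 0.3]
opening: 0.004
finger_force: 0.1
```

```bash
python3 -m creep '[{"grip":-1,"tx":0,"ty":0,"tz":0.1,"spin":0},{"grip":-1,"tx":0,"ty":0,"tz":0.1,"spin":0}]';python3 -m creep '[{"grip":-1,"tx":0,"ty":0,"tz":0.1,"spin":0},{"grip":-1,"tx":0,"ty":0,"tz":0,"spin":0}]'
```

```text
clock: 8.68
tool_pos: [0.5671, -0.0834, 0.0676]
eef_rot: [1.0, 0.025, 0.0, 0.0]
contact_force: [-1.2, 0.4, 2.9]
opening: 0.005
finger_force: 1.3
clock: 8.85
tool_pos: [0.567, -0.0834, 0.0664]
eef_rot: [1.0, 0.025, 0.0, 0.0]
contact_force: [-0.3, -0.8, 0.7]
opening: 0.002
finger_force: 0.3
```

```bash
python3 -m creep '[{"grip":-1,"tx":0,"ty":0,"tz":0.1,"spin":0},{"grip":-1,"tx":0,"ty":0,"tz":0.1,"spin":0}]';python3 -m creep '[{"grip":-1,"tx":0,"ty":0,"tz":0.05,"spin":0}]'; python3 - <<'E'
from h import *
snap('wrist')
p,W=cloud('wrist'); y=np.radians(2.8); g=np.array([np.cos(y),np.sin(y)])
S=W[...,:2]@g; T=W[...,:2]@[-g[1],g[0]]; Z=W[...,2]
q=(S>.58)&(S<.69)&(T>-.235)&(T<.015)&(Z>.07)&(Z<.115); print(q.sum(),np.polyfit(S[q],Z[q],1),np.median(Z[q]))
E
```

```text
clock: 9.02
tool_pos: [0.567, -0.0834, 0.0652]
eef_rot: [1.0, 0.025, 0.0, 0.0]
contact_force: [-4.7, 0.1, 18.1]
opening: 0.0
finger_force: 8.9
clock: 9.1
tool_pos: [0.5669, -0.0834, 0.0652]
eef_rot: [1.0, 0.025, 0.0, 0.0]
contact_force: [-4.5, -0.2, 17.2]
opening: 0.007
finger_force: 8.8
105653 [0.00077592 0.09672728] 0.09722284122732944
```

Lid plane is flat at z=0.097 and the force rose to 17 N, so it is fully shut. I'll lift off and go to the front of the left drawer.

```bash
python3 -m creep '[{"grip":-1,"tx":0,"ty":0,"tz":-0.5,"spin":0},{"grip":-1,"tx":0,"ty":0,"tz":-1.5,"spin":0},{"grip":-1,"tx":0,"ty":0,"tz":-2,"spin":0},{"grip":-1,"tx":-1.5,"ty":-0.6,"tz":0,"spin":0},{"grip":-1,"tx":-2.5,"ty":-1.5,"tz":0,"spin":0},{"grip":-1,"tx":-2.5,"ty":-1.5,"tz":0,"spin":0},{"grip":-1,"tx":-2.5,"ty":-1.5,"tz":0,"spin":0},{"grip":-1,"tx":-2.5,"ty":-1.0,"tz":0,"spin":0}]'; python3 -m creep '[{"grip":-1,"tx":-1.3,"ty":-0.5,"tz":0,"spin":0},{"grip":-1,"tx":0,"ty":0,"tz":0,"spin":0}]'; python3 - <<'E'
from h import *
x=r.get_state()['tool_pos'];y=np.radians(2.8);g=np.array([np.cos(y),np.sin(y)]);print('S',x[:2]@g,'T',x[:2]@[-g[1],g[0]],x[2])
a=snap('wrist')[0];b=snap('top')[0]
cv2.imwrite('pics/w3.png', cv2.resize(np.hstack([a,b])[:,:,::-1],(800,300),interpolation=cv2.INTER_AREA))
p,W=cloud('wrist'); S=W[...,:2]@g; T=W[...,:2]@[-g[1],g[0]]; Z=W[...,2]
for a in np.arange(-.25,.06,.01):
    q=(abs(T-a)<.003)&(Z>.042)&(Z<.075)&(S<.53)&(S>.452)
    if q.sum()>3: i=np.argsort(S[q])[:3]; print(round(a,2),S[q][i].round(3),Z[q][i].round(3),end=';')
E
```

```text
clock: 9.82
tool_pos: [0.4484, -0.0266, 0.1042]
eef_rot: [1.0, 0.026, 0.001, -0.001]
contact_force: [-0.6, -0.4, 0.9]
opening: 0.001
finger_force: 0.0
clock: 9.98
tool_pos: [0.432, -0.0227, 0.104]
eef_rot: [1.0, 0.026, -0.002, -0.0]
contact_force: [0.2, -0.1, -0.2]
opening: 0.007
finger_force: 0.0
S 0.43039695508783743 T -0.04377938354559403 0.10404066250338467
-0.24 [0.475 0.475 0.475] [0.059 0.061 0.061];-0.23 [0.469 0.469 0.469] [0.059 0.059 0.059];-0.22 [0.469 0.469 0.469] [0.059 0.059 0.059];-0.21 [0.468 0.468 0.469] [0.058 0.058 0.059];-0.2 [0.468 0.468 0.468] [0.057 0.059 0.059];-0.19 [0.468 0.468 0.468] [0.058 0.058 0.059];-0.18 [0.468 0.468 0.468] [0.059 0.059 0.059];-0.17 [0.468 0.468 0.468] [0.058 0.058 0.059];-0.16 [0.468 0.468 0.468] [0.058 0.058 0.059];-0.15 [0.468 0.468 0.468] [0.058 0.059 0.059];-0.14 [0.468 0.468 0.468] [0.059 0.059 0.059];-0.13 [0.468 0.468 0.468] [0.058 0.058 0.059];-0.12 [0.476 0.476 0.476] [0.061 0.061 0.061];-0.11 [0.482 0.483 0.483] [0.061 0.06  0.061];-0.1 [0.482 0.482 0.482] [0.061 0.061 0.061];-0.09 [0.475 0.475 0.475] [0.059 0.059 0.059];-0.08 [0.475 0.475 0.475] [0.058 0.058 0.059];-0.07 [0.475 0.475 0.475] [0.058 0.059 0.059];-0.06 [0.475 0.475 0.475] [0.058 0.058 0.058];-0.05 [0.475 0.475 0.475] [0.058 0.058 0.059];-0.04 [0.474 0.475 0.475] [0.057 0.059 0.059];-0.03 [0.475 0.475 0.475] [0.058 0.058 0.058];-0.02 [0.474 0.475 0.475] [0.058 0.058 0.059];-0.01 [0.474 0.474 0.474] [0.057 0.057 0.058];0.0 [0.474 0.474 0.474] [0.057 0.058 0.058];0.01 [0.483 0.483 0.483] [0.059 0.061 0.061];0.02 [0.483 0.484 0.484] [0.061 0.061 0.06 ];
```

View pics/w3.png

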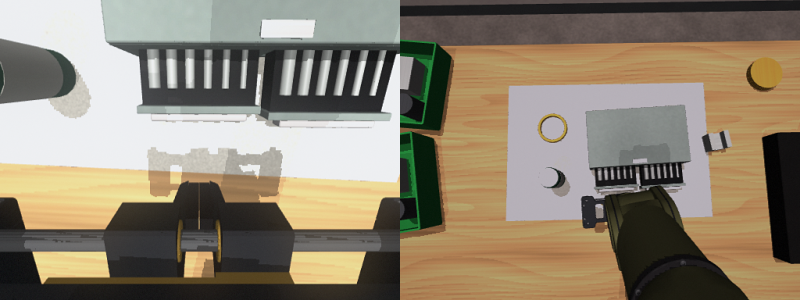

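The wrist view shows the lid shut, the left pull at (205,118) directly ahead of the fingertips, and both pull faces clear. Descending and pushing.

```bash
python3 -m creep '[{"grip":-1,"tx":0,"ty":0,"tz":1,"spin":0},{"grip":-1,"tx":0,"ty":0,"tz":2,"spin":0},{"grip":-1,"tx":0,"ty":0,"tz":2,"spin":0},{"grip":-1,"tx":0,"ty":0,"tz":2,"spin":0},{"grip":-1,"tx":0,"ty":0,"tz":1.2,"spin":0},{"grip":-1,"tx":0,"ty":0,"tz":0.6,"spin":0},{"grip":-1,"tx":1,"ty":0,"tz":0,"spin":0},{"grip":-1,"tx":1,"ty":0,"tz":0,"spin":0}]'; python3 -m creep '[{"grip":-1,"tx":0.7,"ty":0,"tz":0,"spin":0},{"grip":-1,"tx":0.3,"ty":0,"tz":0,"spin":0},{"grip":-1,"tx":0.2,"ty":0,"tz":0,"spin":0},{"grip":-1,"tx":0.2,"ty":0,"tz":0,"spin":0},{"grip":-1,"tx":0.2,"ty":0,"tz":0,"spin":0},{"grip":-1,"tx":0.2,"ty":0,"tz":0,"spin":0},{"grip":-1,"tx":0.2,"ty":0,"tz":0,"spin":0},{"grip":-1,"tx":0.2,"ty":0,"tz":0,"spin":0}]'
```

```text
clock: 10.75
tool_pos: [0.4585, -0.0235, 0.0159]
eef_rot: [1.0, 0.025, -0.0, 0.0]
contact_force: [0.5, 0.2, -0.7]
opening: 0.004
finger_force: 0.0
clock: 11.42
tool_pos: [0.4784, -0.022, 0.0169]
eef_rot: [1.0, 0.025, -0.001, 0.0]
contact_force: [-1.4, -0.6, -0.1]
opening: 0.004
finger_force: 1.0
```

```bash
python3 -m creep '[{"grip":-1,"tx":0.25,"ty":0,"tz":0,"spin":0},{"grip":-1,"tx":0.25,"ty":0,"tz":0,"spin":0},{"grip":-1,"tx":0.25,"ty":0,"tz":0,"spin":0},{"grip":-1,"tx":0.25,"ty":0,"tz":0,"spin":0},{"grip":-1,"tx":0.25,"ty":0,"tz":0,"spin":0},{"grip":-1,"tx":0.25,"ty":0,"tz":0,"spin":0},{"grip":-1,"tx":0.25,"ty":0,"tz":0,"spin":0},{"grip":-1,"tx":0.25,"ty":0,"tz":0,"spin":0}]'; python3 -m creep '[{"grip":-1,"tx":0.25,"ty":0,"tz":0,"spin":0},{"grip":-1,"tx":0.25,"ty":0,"tz":0,"spin":0},{"grip":-1,"tx":0.25,"ty":0,"tz":0,"spin":0},{"grip":-1,"tx":0.25,"ty":0,"tz":0,"spin":0},{"grip":-1,"tx":0.25,"ty":0,"tz":0,"spin":0},{"grip":-1,"tx":0.2,"ty":0,"tz":0,"spin":0},{"grip":-1,"tx":0.2,"ty":0,"tz":0,"spin":0},{"grip":-1,"tx":0.2,"ty":0,"tz":0,"spin":0}]'
```

```text
clock: 12.08
tool_pos: [0.4988, -0.0208, 0.0169]
eef_rot: [1.0, 0.025, -0.001, -0.0]
contact_force: [-2.2, -1.6, 0.0]
opening: 0.003
finger_force: 1.1
clock: 12.75
tool_pos: [0.5171, -0.0198, 0.0168]
eef_rot: [1.0, 0.025, -0.001, -0.0]
contact_force: [-2.8, -1.1, 1.2]
opening: 0.008
finger_force: 1.0
```

```bash
python3 -m creep '[{"grip":-1,"tx":0.15,"ty":0,"tz":0,"spin":0},{"grip":-1,"tx":0.1,"ty":0,"tz":0,"spin":0},{"grip":-1,"tx":0.1,"ty":0,"tz":0,"spin":0}]'
```

```text
clock: 13.0
tool_pos: [0.5205, -0.0196, 0.0168]
eef_rot: [1.0, 0.025, -0.001, -0.0]
contact_force: [-1.9, -0.9, 1.2]
opening: 0.005
finger_force: 1.0
```

```bash
python3 -m creep '[{"grip":-1,"tx":0.1,"ty":0,"tz":0,"spin":0},{"grip":-1,"tx":0.1,"ty":0,"tz":0,"spin":0},{"grip":-1,"tx":0.1,"ty":0,"tz":0,"spin":0}]'; python3 -m creep '[{"grip":-1,"tx":0.1,"ty":0,"tz":0,"spin":0},{"grip":-1,"tx":0.1,"ty":0,"tz":0,"spin":0}]'
```

```text
clock: 13.25
tool_pos: [0.5226, -0.0195, 0.0168]
eef_rot: [1.0, 0.025, -0.002, -0.0]
contact_force: [-5.2, -0.7, 4.1]
opening: 0.008
finger_force: 2.4
clock: 13.42
tool_pos: [0.5224, -0.0195, 0.0167]
eef_rot: [1.0, 0.025, -0.004, 0.0]
contact_force: [-8.4, -0.8, 7.3]
opening: 0.005
finger_force: 4.1
```

```bash
python3 -m creep '[{"grip":-1,"tx":0.1,"ty":0,"tz":0,"spin":0},{"grip":-1,"tx":0,"ty":0,"tz":0,"spin":0}]'
```

```text
clock: 13.58
tool_pos: [0.5224, -0.0195, 0.0167]
eef_rot: [1.0, 0.025, -0.005, 0.0]
contact_force: [-7.9, -0.5, 8.2]
opening: 0.007
finger_force: 4.2
```

```bash
python3 - <<'E'
from h import *
y=np.radians(2.8);g=np.array([np.cos(y),np.sin(y)])
a=snap('wrist')[0];b=snap('scene')[0]
cv2.imwrite('pics/w4.png', cv2.resize(np.hstack([a,b])[:,:,::-1],(800,300),interpolation=cv2.INTER_AREA))
p,W=cloud('wrist'); S=W[...,:2]@g; T=W[...,:2]@[-g[1],g[0]]; Z=W[...,2]
for a in np.arange(-.25,.06,.01):
    q=(abs(T-a)<.003)&(Z>.05)&(Z<.066)&(S<.56)&(S>.45); h=(abs(T-a)<.003)&(Z>.085)&(Z<.105)&(S<.62)&(S>.5)
    print(round(a,2),np.sort(S[q])[:2].round(3),np.sort(S[h])[:2].round(3),end=';')
for a in(-.09,0): 
    q=(abs(T-a)<.002)&(S>.5)&(S<.56)&(Z<.11); i=np.argsort(S[q]); print(a,np.c_[S[q],Z[q]][i][::3].round(3).tolist()[:40])
E
```

```text
-0.25 [] [];-0.24 [] [];-0.23 [] [];-0.22 [] [];-0.21 [] [];-0.2 [] [];-0.19 [] [];-0.18 [0.489 0.49 ] [];-0.17 [0.465 0.466] [];-0.16 [0.464 0.465] [];-0.15 [0.465 0.465] [0.544 0.545];-0.14 [0.465 0.465] [0.539 0.539];-0.13 [0.465 0.465] [0.539 0.539];-0.12 [0.473 0.473] [0.539 0.539];-0.11 [] [0.539 0.539];-0.1 [] [0.538 0.538];-0.09 [] [0.539 0.539];-0.08 [] [0.542 0.542];-0.07 [] [0.541 0.542];-0.06 [] [0.542 0.542];-0.05 [] [0.523 0.523];-0.04 [] [0.51 0.51];-0.03 [] [0.542 0.542];-0.02 [] [0.541 0.542];-0.01 [] [0.542 0.542];0.0 [] [0.539 0.539];0.01 [] [0.539 0.539];0.02 [] [0.539 0.539];0.03 [] [0.539 0.539];0.04 [] [];0.05 [] [];-0.09 [[0.539, 0.096], [0.539, 0.096], [0.539, 0.096], [0.539, 0.097], [0.539, 0.097], [0.54, 0.097], [0.54, 0.097], [0.54, 0.097], [0.54, 0.097], [0.541, 0.098], [0.541, 0.097], [0.541, 0.097], [0.541, 0.097], [0.541, 0.097], [0.541, 0.098], [0.541, 0.097], [0.541, 0.097], [0.542, 0.097], [0.542, 0.097], [0.542, 0.098], [0.542, 0.098], [0.542, 0.097], [0.542, 0.097], [0.543, 0.097], [0.543, 0.098], [0.543, 0.098], [0.543, 0.097], [0.543, 0.097], [0.543, 0.097], [0.543, 0.098], [0.543, 0.097], [0.543, 0.097], [0.544, 0.099], [0.544, 0.098], [0.544, 0.097], [0.544, 0.098], [0.544, 0.097], [0.544, 0.096], [0.544, 0.099], [0.545, 0.097]]
0 [[0.539, 0.096], [0.539, 0.097], [0.54, 0.097], [0.54, 0.096], [0.54, 0.097], [0.54, 0.097], [0.54, 0.097], [0.54, 0.097], [0.541, 0.097], [0.541, 0.097], [0.541, 0.098], [0.541, 0.098], [0.541, 0.097], [0.541, 0.096], [0.541, 0.098], [0.542, 0.097], [0.542, 0.097], [0.542, 0.097], [0.542, 0.097], [0.542, 0.096], [0.542, 0.097], [0.542, 0.097], [0.542, 0.097], [0.543, 0.097], [0.543, 0.098], [0.543, 0.097], [0.543, 0.096], [0.543, 0.098], [0.543, 0.097], [0.543, 0.096], [0.544, 0.097], [0.544, 0.098], [0.544, 0.098], [0.544, 0.097], [0.544, 0.097], [0.544, 0.097], [0.544, 0.097], [0.545, 0.097], [0.545, 0.097], [0.545, 0.097]]
```

View pics/w4.png

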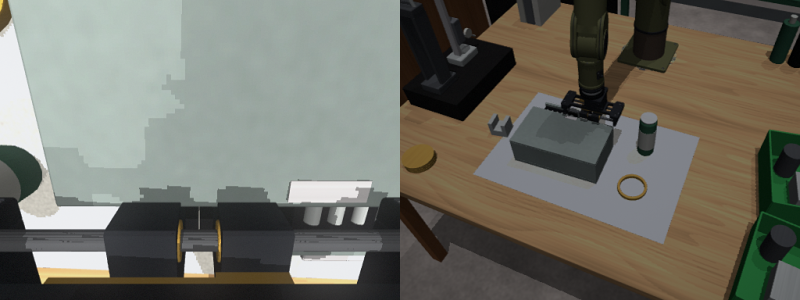

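Left drawer has stopped against something firm at roughly the expected S. I'll back out, slide over to the right drawer, and measure the left pull on the way.

```bash
python3 -m creep '[{"grip":-1,"tx":-0.6,"ty":0,"tz":0,"spin":0},{"grip":-1,"tx":-1.2,"ty":0,"tz":0,"spin":0},{"grip":-1,"tx":-2,"ty":0,"tz":0,"spin":0},{"grip":-1,"tx":-2,"ty":0,"tz":0,"spin":0},{"grip":-1,"tx":-1.8,"ty":0,"tz":0,"spin":0},{"grip":-1,"tx":-1,"ty":0,"tz":0,"spin":0},{"grip":-1,"tx":0,"ty":0,"tz":0,"spin":0},{"grip":-1,"tx":0,"ty":0,"tz":0,"spin":0}]'; cat > look.py <<'E'
from h import *
x=r.get_state()['tool_pos'];y=np.radians(2.8);g=np.array([np.cos(y),np.sin(y)]);print('tool S',x[:2]@g,'T',x[:2]@[-g[1],g[0]],x[2])
snap('wrist')
p,W=cloud('wrist'); S=W[...,:2]@g; T=W[...,:2]@[-g[1],g[0]]; Z=W[...,2]
for a in np.arange(-.24,.03,.015):
    q=(abs(T-a)<.003)&(Z>.045)&(Z<.066)&(S<.56)&(S>.455); h=(abs(T-a)<.003)&(Z>.09)&(Z<.105)&(S<.62)&(S>.53)
    print(round(a,3),'pull',np.sort(S[q])[:2].round(4),'lid',np.sort(S[h])[:2].round(4))
E
python3 look.py
```

```text
clock: 14.35
tool_pos: [0.4422, -0.0231, 0.017]
eef_rot: [1.0, 0.026, 0.0, -0.0]
contact_force: [1.6, 0.4, -0.6]
opening: 0.005
finger_force: 0.0
tool S 0.440513707373677 T -0.044655739454322996 0.01698397340962924
-0.24 pull [] lid []
-0.225 pull [] lid []
-0.21 pull [] lid []
-0.195 pull [] lid []
-0.18 pull [0.4654 0.4655] lid []
-0.165 pull [0.4649 0.4651] lid []
-0.15 pull [0.466  0.4661] lid []
-0.135 pull [0.4659 0.4661] lid [0.539]
-0.12 pull [0.4735 0.4736] lid [0.5386 0.5386]
-0.105 pull [0.5389 0.5389] lid [0.5387 0.5387]
-0.09 pull [0.531 0.531] lid [0.5388 0.5388]
-0.075 pull [0.5311 0.5311] lid [0.5387 0.5388]
-0.06 pull [0.531  0.5311] lid [0.5388 0.5388]
-0.045 pull [0.5311 0.5311] lid [0.5387 0.5388]
-0.03 pull [0.5311 0.5311] lid [0.5388 0.5388]
-0.015 pull [0.5311 0.5311] lid [0.5388 0.5388]
0.0 pull [0.5311 0.5312] lid [0.5389 0.5389]
0.015 pull [0.539  0.5391] lid [0.5389 0.539 ]
0.03 pull [0.5391 0.5391] lid [0.5394 0.5395]
```

Left drawer is home: its front is flush with the lid edge (0.539) and the pull stands 7.8 mm proud. Now the right.

```bash
python3 -m creep '[{"grip":-1,"tx":0,"ty":1,"tz":0,"spin":0},{"grip":-1,"tx":0,"ty":2,"tz":0,"spin":0},{"grip":-1,"tx":0,"ty":2.5,"tz":0,"spin":0},{"grip":-1,"tx":0,"ty":2.5,"tz":0,"spin":0},{"grip":-1,"tx":0,"ty":2.5,"tz":0,"spin":0},{"grip":-1,"tx":0,"ty":1.7,"tz":0,"spin":0},{"grip":-1,"tx":0,"ty":0.8,"tz":0,"spin":0},{"grip":-1,"tx":0,"ty":0,"tz":0,"spin":0}]'; python3 -m creep '[{"grip":-1,"tx":0.5,"ty":0,"tz":0,"spin":0},{"grip":-1,"tx":0.5,"ty":0,"tz":0,"spin":0},{"grip":-1,"tx":0.3,"ty":0,"tz":0,"spin":0},{"grip":-1,"tx":0.2,"ty":0,"tz":0,"spin":0},{"grip":-1,"tx":0.2,"ty":0,"tz":0,"spin":0},{"grip":-1,"tx":0.2,"ty":0,"tz":0,"spin":0},{"grip":-1,"tx":0.2,"ty":0,"tz":0,"spin":0},{"grip":-1,"tx":0.2,"ty":0,"tz":0,"spin":0}]'
```

```text
clock: 15.07
tool_pos: [0.4479, -0.1566, 0.017]
eef_rot: [1.0, 0.023, 0.0, 0.001]
contact_force: [0.1, 0.4, -0.3]
opening: 0.0
finger_force: 0.0
clock: 15.73
tool_pos: [0.4694, -0.1518, 0.0167]
eef_rot: [1.0, 0.026, -0.002, -0.0]
contact_force: [-2.2, 1.4, -0.8]
opening: 0.01
finger_force: 1.1
```

```bash
python3 -m creep '[{"grip":-1,"tx":0.25,"ty":0,"tz":0,"spin":0},{"grip":-1,"tx":0.25,"ty":0,"tz":0,"spin":0},{"grip":-1,"tx":0.25,"ty":0,"tz":0,"spin":0},{"grip":-1,"tx":0.25,"ty":0,"tz":0,"spin":0},{"grip":-1,"tx":0.25,"ty":0,"tz":0,"spin":0},{"grip":-1,"tx":0.25,"ty":0,"tz":0,"spin":0},{"grip":-1,"tx":0.25,"ty":0,"tz":0,"spin":0},{"grip":-1,"tx":0.25,"ty":0,"tz":0,"spin":0}]'; python3 -m creep '[{"grip":-1,"tx":0.25,"ty":0,"tz":0,"spin":0},{"grip":-1,"tx":0.25,"ty":0,"tz":0,"spin":0},{"grip":-1,"tx":0.25,"ty":0,"tz":0,"spin":0},{"grip":-1,"tx":0.25,"ty":0,"tz":0,"spin":0},{"grip":-1,"tx":0.25,"ty":0,"tz":0,"spin":0},{"grip":-1,"tx":0.25,"ty":0,"tz":0,"spin":0},{"grip":-1,"tx":0.25,"ty":0,"tz":0,"spin":0},{"grip":-1,"tx":0.25,"ty":0,"tz":0,"spin":0}]'; python3 -m creep '[{"grip":-1,"tx":0.25,"ty":0,"tz":0,"spin":0},{"grip":-1,"tx":0.25,"ty":0,"tz":0,"spin":0},{"grip":-1,"tx":0.2,"ty":0,"tz":0,"spin":0},{"grip":-1,"tx":0.2,"ty":0,"tz":0,"spin":0},{"grip":-1,"tx":0.2,"ty":0,"tz":0,"spin":0},{"grip":-1,"tx":0.15,"ty":0,"tz":0,"spin":0},{"grip":-1,"tx":0.1,"ty":0,"tz":0,"spin":0}]'
```

```text
clock: 16.4
tool_pos: [0.4902, -0.1514, 0.0168]
eef_rot: [1.0, 0.025, -0.001, -0.0]
contact_force: [-1.9, 2.0, -1.6]
opening: -0.002
finger_force: 1.1
clock: 17.07
tool_pos: [0.5102, -0.1504, 0.0168]
eef_rot: [1.0, 0.025, -0.001, -0.0]
contact_force: [-3.2, 0.6, -1.9]
opening: 0.005
finger_force: 1.1
clock: 17.65
tool_pos: [0.5238, -0.1498, 0.0168]
eef_rot: [1.0, 0.025, -0.001, -0.0]
contact_force: [-1.6, 1.4, -0.1]
opening: 0.006
finger_force: 1.0
```

```bash
python3 -m creep '[{"grip":-1,"tx":0.1,"ty":0,"tz":0,"spin":0},{"grip":-1,"tx":0.1,"ty":0,"tz":0,"spin":0},{"grip":-1,"tx":0.1,"ty":0,"tz":0,"spin":0},{"grip":-1,"tx":0.1,"ty":0,"tz":0,"spin":0}]'; python3 -m creep '[{"grip":-1,"tx":0.1,"ty":0,"tz":0,"spin":0},{"grip":-1,"tx":0.1,"ty":0,"tz":0,"spin":0}]'; python3 -m creep '[{"grip":-1,"tx":0.1,"ty":0,"tz":0,"spin":0},{"grip":-1,"tx":0,"ty":0,"tz":0,"spin":0}]'
```

```text
clock: 17.98
tool_pos: [0.5276, -0.1496, 0.0168]
eef_rot: [1.0, 0.025, -0.001, 0.0]
contact_force: [-1.3, 1.7, 0.9]
opening: 0.002
finger_force: 1.0
clock: 18.15
tool_pos: [0.5288, -0.1495, 0.0168]
eef_rot: [1.0, 0.025, -0.002, 0.0]
contact_force: [-4.4, 1.0, 3.8]
opening: 0.004
finger_force: 2.4
clock: 18.32
tool_pos: [0.5287, -0.1495, 0.0168]
eef_rot: [1.0, 0.025, -0.003, 0.0]
contact_force: [-6.6, 1.7, 3.1]
opening: 0.008
finger_force: 2.6
```

Force has risen and the motion has stopped at S≈0.5208, the same as on the left. I'll push one more millimetre, then back out and check.

```bash
python3 -m creep '[{"grip":-1,"tx":0.1,"ty":0,"tz":0,"spin":0},{"grip":-1,"tx":0,"ty":0,"tz":0,"spin":0}]'; python3 -m creep '[{"grip":-1,"tx":-0.6,"ty":0,"tz":0,"spin":0},{"grip":-1,"tx":-1.2,"ty":0,"tz":0,"spin":0},{"grip":-1,"tx":-2,"ty":0,"tz":0,"spin":0},{"grip":-1,"tx":-2,"ty":0,"tz":0,"spin":0},{"grip":-1,"tx":-1.8,"ty":0,"tz":0,"spin":0},{"grip":-1,"tx":-1,"ty":0,"tz":0,"spin":0},{"grip":-1,"tx":0,"ty":0,"tz":-2,"spin":0},{"grip":-1,"tx":0,"ty":0,"tz":-2,"spin":0}]'; python3 -m creep '[{"grip":-1,"tx":0,"ty":0,"tz":-2.5,"spin":0},{"grip":-1,"tx":0,"ty":0,"tz":-2.5,"spin":0},{"grip":-1,"tx":0,"ty":0,"tz":-1,"spin":0},{"grip":-1,"tx":0,"ty":0,"tz":0,"spin":0},{"grip":-1,"tx":0,"ty":0,"tz":0,"spin":0}]'; python3 look.py; python3 - <<'E'
from h import *
a=snap('top')[0];b=np.load('/tmp/wrist.npz')['p']
cv2.imwrite('pics/end.png', cv2.resize(np.hstack([b,a])[:,:,::-1],(800,300),interpolation=cv2.INTER_AREA))
p,W=cloud('wrist'); y=np.radians(2.8); g=np.array([np.cos(y),np.sin(y)])
S=W[...,:2]@g; T=W[...,:2]@[-g[1],g[0]]; Z=W[...,2]
q=(S>.545)&(S<.69)&(T>-.235)&(T<.015)&(Z>.07)&(Z<.115); print(q.sum(),np.polyfit(S[q],Z[q],1))
E
```

```text
clock: 18.48
tool_pos: [0.5287, -0.1495, 0.0168]
eef_rot: [1.0, 0.025, -0.004, 0.0]
contact_force: [-6.4, 1.5, 4.6]
opening: 0.004
finger_force: 3.4
clock: 19.15
tool_pos: [0.4458, -0.1539, 0.057]
eef_rot: [1.0, 0.025, -0.001, 0.0]
contact_force: [0.9, 0.6, -0.7]
opening: 0.007
finger_force: 0.0
clock: 19.57
tool_pos: [0.4473, -0.1541, 0.1174]
eef_rot: [1.0, 0.025, 0.001, 0.0]
contact_force: [-0.3, -0.5, -0.4]
opening: 0.005
finger_force: 0.0
tool S 0.43922508047909287 T -0.1757841361877168 0.11742935450244604
-0.24 pull [0.5373 0.5374] lid [0.5374 0.5374]
-0.225 pull [0.5294 0.5294] lid [0.5374 0.5374]
-0.21 pull [0.5294 0.5294] lid [0.5374 0.5375]
-0.195 pull [0.5295 0.5295] lid [0.5374 0.5374]
-0.18 pull [0.5295 0.5295] lid [0.5374 0.5375]
-0.165 pull [0.5295 0.5295] lid [0.5375 0.5375]
-0.15 pull [0.5295 0.5295] lid [0.5374 0.5375]
-0.135 pull [0.5295 0.5295] lid [0.5375 0.5375]
-0.12 pull [0.5375 0.5375] lid [0.5376 0.5376]
-0.105 pull [0.5375 0.5376] lid [0.5375 0.5376]
-0.09 pull [0.5296 0.5296] lid [0.5377 0.5378]
-0.075 pull [0.5296 0.5296] lid [0.5377 0.5377]
-0.06 pull [0.5298 0.5298] lid [0.5377 0.5377]
-0.045 pull [0.5296 0.5297] lid [0.5377 0.5378]
-0.03 pull [0.5296 0.5298] lid [0.5377 0.5378]
-0.015 pull [0.5296 0.5297] lid [0.5377 0.5377]
0.0 pull [0.5297 0.5298] lid []
0.015 pull [0.5376 0.5377] lid []
0.03 pull [0.5378 0.5378] lid []
21153 [-0.00638728  0.09977114]
```

View pics/end.png

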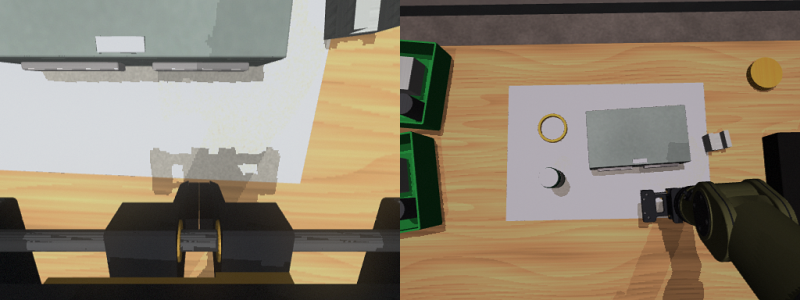

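Both drawer fronts are flush with the lid edge, the lid lies flat, and the ring (553,128), can (553,178) and V-block (717,141) are where they were. I'll check the lid slope once more from the top, then hand in.

```bash
python3 - <<'E'
from h import *
p,W=cloud('top'); y=np.radians(2.8); g=np.array([np.cos(y),np.sin(y)])
S=W[...,:2]@g; T=W[...,:2]@[-g[1],g[0]]; Z=W[...,2]
q=(S>.548)&(S<.69)&(T>-.235)&(T<.015)&(Z>.07)&(Z<.13); f=np.polyfit(S[q],Z[q],1); print(q.sum(),f,np.polyval(f,[.541,.70]))
if abs(f[0])<.012: print(workorder.finish_job())
E
```

```text
7423 [-0.00038764  0.09914941] [0.09893969 0.09887806]
the job is handed in; nothing more can be done
None
```

The lid is fully shut and both drawers are fully home; the ring, V-block and can were left where they stood, and the job was handed in at about 20 s.

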